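# Hold the vial drawer's self-closing lid open

## Task

Pull the drawer of the small white cabinet, which stands ajar, all the way out while its inner lid stays shut. Then lift the sprung steel lid inside the drawer by its black tab and hold it open at 60 degrees from shut, so that a colleague can reach the vials: the job finishes with the gripper still holding the tab, because the lid falls shut when let go. Leave the drawer fully out and do not disturb the things standing around.

Things in the scene. Friction and masses are not known exactly. Their poses are not given: they have to be found in the camera images.
- sample_unit: White sheet-metal cabinet with one drawer, fixed to the worktop, 210 deep (its x) x 230 wide (its y) x 120 high mm. Origin: underside, middle of the front face; its x axis points from the front face into the cabinet, y to the left seen from the front, z up. The drawer slides out along its -x.
- drawer (a joint): How far the drawer is pulled out, m: 0 shut, 0.17 at the stop, fully out. It starts ajar, 30 to 60 mm out. It slides with about 3 N of friction and stays where it is left. The drawer front is 226 wide, 12 mm thick, its top edge 106 mm above the worktop.
- drawer_handle (a point): Middle of the round steel handle bar on the drawer front: 10 mm thick, 110 mm long between two end posts, level, parallel to the cabinet's y, 45 mm in front of the drawer front (40 mm free gap behind the bar), 88 mm above the worktop, 32 mm below the cabinet's top. Moves with the drawer; axes as the cabinet's.
- lid (a joint): Opening angle of the lid, rad: 0 shut (level), 1.047 = 60 deg, at most 1.4; its front edge swings up and back to the cabinet. Steel, 82 mm from hinge to front edge, 196 wide, 5 thick. Its hinge line runs along the cabinet's y, in the drawer, 157 mm behind the drawer's front face, 95 mm above the worktop. Weight and a spring pull it shut from every angle: holding takes about 2 N at the tab.
- lift_tab: Black tab sticking straight out of the middle of the lid's front edge: 45 long, 14 wide (along the hinge), 11 mm thick. Origin: grip point, 112 mm from the hinge, 17 mm from the free end. x along the lid to the hinge, y along the hinge, z lid's upper side. Shut: level, 95 mm up, 75 mm free below, 33 mm behind the drawer front's inside. Take it from above across its width; it can turn in the pads.
- timer: Loose white bench timer 58x66x14 mm lying right of the cabinet; leave it alone. Origin: centre of its underside.
- small_beaker: Loose low glass beaker 57 mm across, 70 mm high, left of the cabinet; leave it alone. Origin: centre of its underside.
- dish: Loose flat round glass dish 93 mm across, 15 mm high, front right of the cabinet; leave it alone. Origin: centre of its underside.
- small_bottle: Loose white bottle 60 mm across, 140 mm high, left of the cabinet; leave it alone. Origin: centre of its underside.
- bulb: Loose rubber bulb 55 mm across, 92 mm high, standing far left; leave it alone. Origin: centre of its underside.

How it is judged:
On the way:
1. the drawer is pulled fully out, the lid in it still shut (value of joint drawer above 0.158 m and value of joint lid below 0.1 rad), for 0.2 s.
At the end, for the whole second after the job is handed in: The drawer is out by more than 150 of its 170 mm, and the lid is held still at 60 +/- 8 degrees by the fingers, which press on its tab (over 0.5 N); no loose thing props it (value of joint drawer above 0.15 m and value of joint lid between 0.908 and 1.187 rad and velocity of joint lid between -0.1 and 0.1 rad/s and contact force between the fingers and lift_tab above 0.5 N and contact force between lid and timer below 0.1 N and contact force between lid and small_beaker below 0.1 N and contact force between lid and dish below 0.1 N and contact force between lid and small_bottle below 0.1 N and contact force between lid and bulb below 0.1 N); the arm keeps its last pose, push and grip.
It fails at once if a thing standing around is shifted by more than 25 mm (distance of any of timer, small_beaker, dish, small_bottle, bulb from where it was at the start of the episode above 0.025 m).
It also fails if it takes over 51 s, if anything falls off the work surface, if the arm or the gripper's body presses on something with over 40 N, if the wrist force passes 120 N, or if a joint passes its speed limit or range.

## Robot

A 6-joint arm with a two-finger parallel gripper is mounted at the origin on a cart in front of the work surface, level with it; the furniture and walls round the work are solid. World frame = base frame: x ahead of the robot, y to its left, z up, the work surface at z = 0. Lengths are in m, angles in rad, forces in N, time in s.
With the tool pointing down it reaches from about 0.275 to 0.75 m from the base axis. Payload 10.2 kg.
Tool frame: the origin (TCP) lies at the very end of the fingers, on their centre line; the grasp point (between the pads) lies 19 mm behind it (grasp_offset is the z of the grasp point in the tool frame, in m); z points along the fingers, y is the line along which they close (so a half turn about z gives the same grasp; the last joint's range is limited). The gripper opens to 85 mm and grips with 20 to 120 N. Pads are 22 mm wide; open, the fingers measure 114 mm over their backs; the gripper's body (76 mm by 85 mm) begins 54 mm behind the grasp point. The pads swing forward as they close: fully open they stand 13 mm farther back than shut.
Start: joints at [-1.454, 0.313, 1.498, -0, 1.331, -0.223], TCP at [0.175, -0.495, 0.231] pointing down, gripper open.
Joint ranges: [-2.94, 2.94], [-0.97, 2.17], [0.19, 2.56], [-1.23, 4.37], [0.02, 3.11], [-2.88, 2.88]. Speed limits (rad/s): [2.39, 2.39, 3.01, 3.14, 3.14, 3.14].

## Interface

Orientations are given as a unit quaternion [w, x, y, z].
In Python, from bench import * gives the robot as it stands. The module is installed in compiled form; this text tells all that it offers. Calls block until the motion is done:
- move_ptp(position, orientation): joint-space move of the TCP to a pose.
- move_l(position, ori=None, v=0.15): straight line of the TCP; ori=None keeps the orientation; v is the mean speed in m/s.
- movej(angles): joint-space move.
- ungrasp() and close(grasp_force=None): open the fingers fully, or close them until they stop; grasp_force is the grip in N (None keeps the last).
- wait(seconds).
- inverse_kinematics(position, orientation): joint angles nearest the present ones, or None.
- observe(): the state.
- read_camera(name): name is "scene" or "top"; returns a dict with "color" (480x640x3 uint8, blue, green, red), "z_map" (480x640 float32, m along the optical axis (not along the pixel's ray), 0 where there is no reading), "intrinsics" (3x3 intrinsics, pixels), "rvec" (rotation vector, rad) and "tvec" (3), from world to camera coordinates, as OpenCV has them. Camera axes: x right, y down, z forward; pixel columns grow to the right and rows downward; lengths in m; the calibration is good to about 2 mm. A picture is of the moment at which its call begins.
A pose or a line that the arm cannot do raises Unreachable and nothing moves.
- hand_in(): hands the job in; it is judged then, once.
The state is a dict: "t": time; "q": joint angles; "joint_vel": joint speeds; "tau": joint torques, N m; "tcp_pos": TCP position; "tcp_rot": TCP orientation; "force": force on the tool from outside, world axes, zero at the start; "torque": the same for the moment, N m; "grip_width": opening from 0.0 (shut) to 1.0 (fully open); "finger_force": force on a finger pad.
Only numpy, scipy, OpenCV 4.12 (cv2) and the standard library are available. Lean on these libraries where they do the work, as an engineer would, in place of code of your own. Each camera call takes 0.05 s, during which the arm holds its last target. There are 200 camera calls.

## Working session

There is one attempt and no reset: what is moved stays moved. The work goes in short steps, each a Python script; the robot and the scene stay as the last script left them, time stands still between calls to the robot, and variables do not carry over. Pictures are saved under pics/ and viewed, at most 10 in all, crops included, and the job is handed in when it is done.

```bash
mkdir -p pics; cat > h.py <<'E'
from bench import *
import numpy as np, cv2
def cam(n):
    c=read_camera(n); R,_=cv2.Rodrigues(np.array(c["rvec"],float)); c["R"]=R; c["T"]=np.array(c["tvec"],float).ravel(); c["K"]=np.array(c["intrinsics"],float); return c
def cloud(c):
    z=c["z_map"]; v,u=np.indices(z.shape); K=c["K"]
    P=np.stack([(u-K[0,2])/K[0,0]*z,(v-K[1,2])/K[1,1]*z,z],-1)
    W=(P-c["T"])@c["R"]; W[z==0]=np.nan; return W
def ray(c,u,v,h):
    d=np.linalg.solve(c["K"],[u,v,1])@c["R"]; o=-c["R"].T@c["T"]
    return o+d*(h-o[2])/d[2]
E
python3 - <<'E'
from h import *
for n in("scene","top"):
    c=cam(n); cv2.imwrite(f"pics/{n}0.png",c["color"]); np.savez(f"{n}0.npz",color=c["color"],W=cloud(c)); print(n,-c["R"].T@c["T"],c["R"][2])
s=observe(); print(s["t"],s["tcp_rot"],s["force"],s["grip_width"])
E
```

```text
scene [-0.0524777  -1.09786952  0.91047326] [ 0.44462417  0.68034522 -0.58261457]
top [ 0.4245084  -0.15569824  1.30830604] [ 0.10996718 -0.00478765 -0.99392369]
0.1 [-6.22825964e-04  9.85601342e-01  1.69084612e-01  4.13452881e-05] [-0.02584136  0.09636297  0.05346484] 0.9992728865915463
```

View pics/scene0.png

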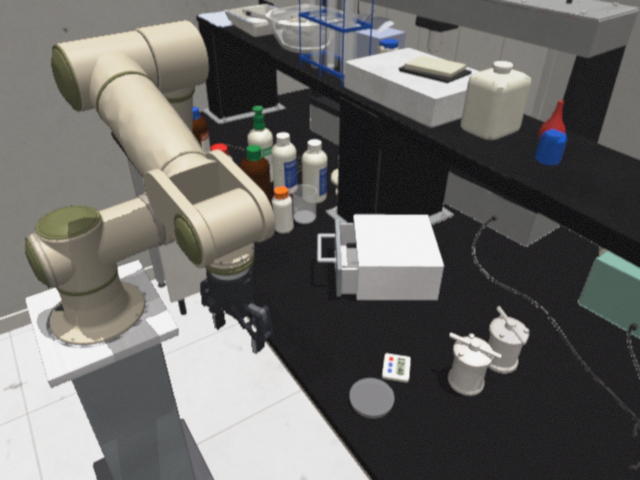

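View pics/top0.png

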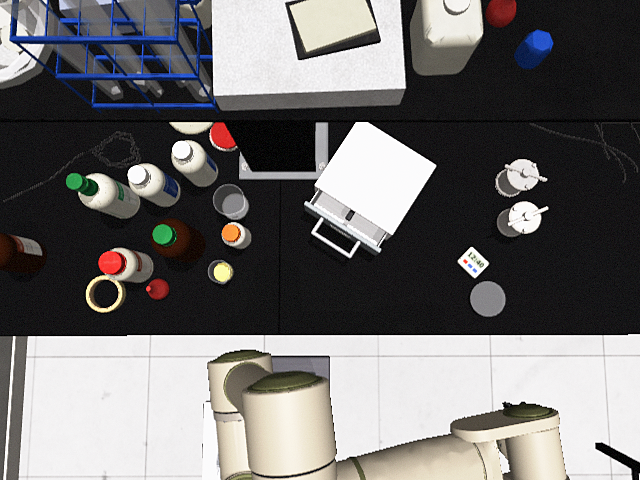

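The top view shows the white cabinet top spanning about (357,122), (436,165), (378,238) and (313,185), with the handle bar from about (315,237) to (353,257). The loose things are off to the sides: timer (473,263), dish (488,298), beaker (231,201).

```bash
python3 - <<'E'
from h import *
d=np.load("top0.npz"); W=d["W"]; col=d["color"].astype(int)
v,u=np.indices(W.shape[:2])
roi=(u>290)&(u<445)&(v>115)&(v<262)
m=roi&(abs(W[...,2]-.12)<.008)&(col.min(-1)>150)
n,l,st,_=cv2.connectedComponentsWithStats(m.astype(np.uint8)); k=1+st[1:,4].argmax(); P=W[l==k]
print(len(P),np.median(P[:,2]))
r=cv2.minAreaRect(P[:,:2].astype(np.float32)); print(r); bx=cv2.boxPoints(r); print(bx)
# scene view too
for nm in("scene","top"):
    Q=np.load(nm+"0.npz")["W"].reshape(-1,3); Q=Q[(abs(Q[:,2]-.12)<.008)]
    c=np.array(r[0]); Q=Q[np.linalg.norm(Q[:,:2]-c,axis=1)<.17]; 
    rr=cv2.minAreaRect(Q[:,:2].astype(np.float32)); print(nm,len(Q),rr,np.median(Q[:,2]))
# candidate frame: x axis
e=bx-np.roll(bx,1,0)
a=np.array([1,-.55]); L=np.linalg.norm(e,axis=1)
X=max([x/np.linalg.norm(x) for x in np.r_[e,-e]],key=lambda x:x@a); Y=np.array([-X[1],X[0]])
dd=(bx-np.array(r[0]))@X; F=np.array(r[0])+X*dd.min()
print("X",X,"yaw",np.degrees(np.arctan2(X[1],X[0])),"front",F,"depth",np.ptp(dd),"width",np.ptp((bx-F)@Y))
np.savez("fr.npz",X=X,Y=Y,F=F)
for nm in("scene","top"):
    Q=np.load(nm+"0.npz")["W"].reshape(-1,3); loc=np.c_[(Q[:,:2]-F)@X,(Q[:,:2]-F)@Y,Q[:,2]]
    h=loc[(abs(loc[:,2]-.09)<.012)&(loc[:,0]<-.06)&(loc[:,0]>-.14)&(abs(loc[:,1])<.08)]
    print(nm,"handle",len(h),np.percentile(h,[5,50,95],axis=0).round(4).tolist())
    h=loc[(abs(loc[:,2]-.104)<.006)&(loc[:,0]<-.01)&(loc[:,0]>-.14)&(abs(loc[:,1])<.13)]
    print(nm,"front",len(h),np.percentile(h,[2,50,98],axis=0).round(4).tolist())
E
```

```text
7516 0.11965911673110073
((0.7251707315444946, -0.28249800205230713), (0.2294388860464096, 0.21151986718177795), 57.00344467163086)
[[ 0.57399464 -0.32111794]
 [ 0.751397   -0.43630925]
 [ 0.8763468  -0.24387807]
 [ 0.69894445 -0.12868676]]
scene 4291 ((0.7365027070045471, -0.2620435953140259), (0.2893825173377991, 0.21066749095916748), 57.209415435791016) 0.12070500364832985
top 7555 ((0.7170817255973816, -0.25102508068084717), (0.2738588750362396, 0.2593673765659332), 56.77639389038086) 0.11964720460969303
X [ 0.8387033 -0.5445887] yaw -32.996555 front [ 0.63646953 -0.22490234] depth 0.21151986597184447 width 0.22943891869693545
scene handle 196 [[-0.1031, -0.0622, 0.0872], [-0.095, -0.0178, 0.0919], [-0.0642, 0.0518, 0.0953]]
scene front 275 [[-0.0534, -0.1146, 0.0984], [-0.0471, -0.0128, 0.1059], [-0.0127, 0.1019, 0.1092]]
top handle 286 [[-0.1013, -0.0574, 0.0873], [-0.0947, -0.0014, 0.0917], [-0.0657, 0.0574, 0.096]]
top front 468 [[-0.0521, -0.1068, 0.0987], [-0.046, 0.0004, 0.1047], [-0.014, 0.1068, 0.1094]]
```

```bash
cat >> h.py <<'E'
from scipy.spatial.transform import Rotation as Ro
try:
    f=np.load("fr.npz"); X,Y,F=f["X"],f["Y"],f["F"]
    X3=np.r_[X,0];Y3=np.r_[Y,0]
    def quat(s=1): return np.roll(Ro.from_matrix(np.c_[s*X3,-s*Y3,[0,0,-1]]).as_quat(),1)
    def at(x,y,z): return np.r_[F+x*X+y*Y,z]
except FileNotFoundError: pass
def fx(): return float(np.array(observe()["force"])@X3)
E
python3 - <<'E'
from h import *
for nm in("scene","top"):
    Q=np.load(nm+"0.npz")["W"].reshape(-1,3); loc=np.c_[(Q[:,:2]-F)@X,(Q[:,:2]-F)@Y,Q[:,2]]
    h=loc[(abs(loc[:,2]-.09)<.012)&(loc[:,0]<-.08)&(loc[:,0]>-.14)&(abs(loc[:,1])<.045)]
    print(nm,len(h),np.median(h,0),np.percentile(h[:,0],[2,98]))
for s in(1,-1): print(s,inverse_kinematics(at(-.0735,0,.068),quat(s)),inverse_kinematics(at(-.2,0,.068),quat(s)))
close(20)
move_ptp(at(-.0735,0,.2),quat(1))
move_l(at(-.0735,0,.12))
s=observe();print(s["t"],s["tcp_pos"],at(-.0735,0,.12),s["force"],s["grip_width"])
c=cam("top");cv2.imwrite("pics/t1.png",cv2.resize(c["color"][120:340,230:500],None,fx=2.5,fy=2.5))
E
```

```text
scene 77 [-0.09779653  0.00048893  0.092405  ] [-0.10317477 -0.09496192]
top 141 [-0.09732793 -0.00014238  0.09173721] [-0.10179343 -0.09241148]
1 [-5.04988878e-01  6.47279109e-01  1.43362429e+00 -4.44089210e-16
  1.06068925e+00  1.64170606e+00] [-4.85817915e-01  4.26324478e-01  1.81518163e+00 -4.44089210e-16
  9.00086543e-01  1.66087703e+00]
-1 [-5.04988878e-01  6.47279109e-01  1.43362429e+00 -4.44089210e-16
  1.06068925e+00 -1.49988659e+00] [-4.85817915e-01  4.26324478e-01  1.81518163e+00 -4.44089210e-16
  9.00086543e-01 -1.48071563e+00]
3.3917 [ 0.5752063  -0.1853627   0.12101249] [ 0.57482484 -0.18487507  0.12      ] [0.68841424 0.58579271 0.560118  ] 0.002265078770097093
```

View pics/t1.png

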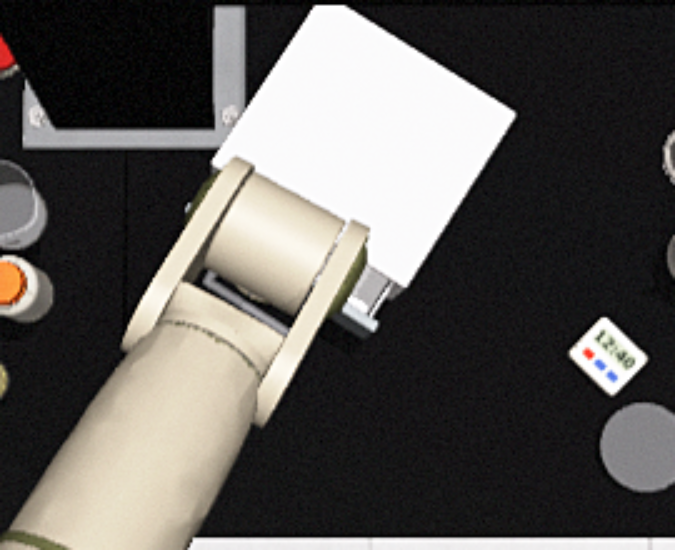

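The arm hides the fingers, with the forearm lined up over the handle. Bar measured at local x = -0.0975 in both views, so I'll descend into the gap with force checks and pull.

```bash
python3 - <<'E'
from h import *
z0=np.array(observe()["force"])
for z in(.105,.09,.068):
    move_l(at(-.0735,0,z),v=.06); s=observe(); df=np.array(s["force"])-z0
    if abs(df[2])>6: print("contact",z,df); raise SystemExit
print("down",s["force"])
f0=fx(); x=-.0735
while x>-.225:
    x-=.01 if x>-.185 else .003
    move_l(at(x,0,.068),v=.07); g=fx()-f0
    print(round(x,4),round(g,1),end="; ")
    if abs(g)>20: break
s=observe(); print(s["t"],(s["tcp_pos"][:2]-F)@X,s["tcp_pos"],s["force"])
E
```

```text
down [0.34503901 0.03469079 0.06438375]
-0.0835 0.3; -0.0935 -0.6; -0.1035 0.1; -0.1135 0.3; -0.1235 -1.4; -0.1335 -0.6; -0.1435 -0.4; -0.1535 -0.8; -0.1635 0.2; -0.1735 -0.4; -0.1835 -0.6; -0.1935 -0.3; -0.1965 0.1; -0.1995 1.3; -0.2025 13.7; -0.2055 28.4; 9.2583 -0.19999286979212522 [ 0.46870978 -0.11602712  0.0686516 ] [ 25.46504022 -13.34320003 -20.68055184]
```

The pull met the stop at tool x = -0.200, a bar travel of about 118 mm. I'll release, rise and look.

```bash
python3 - <<'E'
from h import *
move_l(at(-.191,0,.068),v=.05); move_l(at(-.191,0,.23),v=.2)
ungrasp()
move_ptp(at(-.15,-.22,.27),quat(1))
c=cam("top");cv2.imwrite("pics/t2.png",cv2.resize(c["color"][120:340,230:500],None,fx=2.5,fy=2.5)); W=cloud(c)
np.savez("top2.npz",color=c["color"],W=W)
c=cam("scene");cv2.imwrite("pics/s2.png",cv2.resize(c["color"][190:330,250:470],None,fx=3,fy=3))
s=observe();print(s["t"],s["grip_width"])
def L(P): return np.c_[(P[:,:2]-F)@X,(P[:,:2]-F)@Y,P[:,2]]
l=L(W.reshape(-1,3)); col=c["color"]
h=l[(abs(l[:,2]-.09)<.012)&(l[:,0]<-.2)&(l[:,0]>-.24)&(abs(l[:,1])<.045)]; print("bar",len(h),np.median(h,0))
cc=np.load("top2.npz")["color"].reshape(-1,3).astype(int)
k=(l[:,0]>-.156)&(l[:,0]<-.092)&(abs(l[:,1])<.03)&(abs(l[:,2]-.1)<.01); print("tab",k.sum(),np.percentile(l[k],[3,50,97],axis=0).round(4).tolist(),cc[k].mean(0))
k=(l[:,0]>-.085)&(l[:,0]<-.02)&(abs(l[:,1])<.09)&(l[:,2]>.08); print("lid",k.sum(),np.percentile(l[k],[3,50,97],axis=0).round(4).tolist())
E
```

```text
12.45 1.003798300552899
bar 145 [-0.21419781  0.00104713  0.09099012]
tab 136 [[-0.1393, -0.0208, 0.0933], [-0.1118, 0.0001, 0.0991], [-0.0926, 0.0194, 0.1029]] [82.55147059 80.05882353 81.30147059]
lid 1839 [[-0.0827, -0.0848, 0.0926], [-0.0526, -0.0006, 0.0971], [-0.0219, 0.0845, 0.1018]]
```

View pics/t2.png

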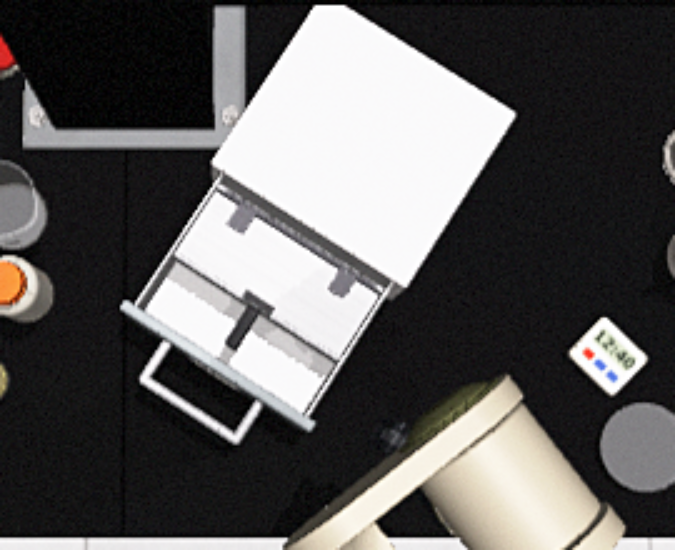

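View pics/s2.png

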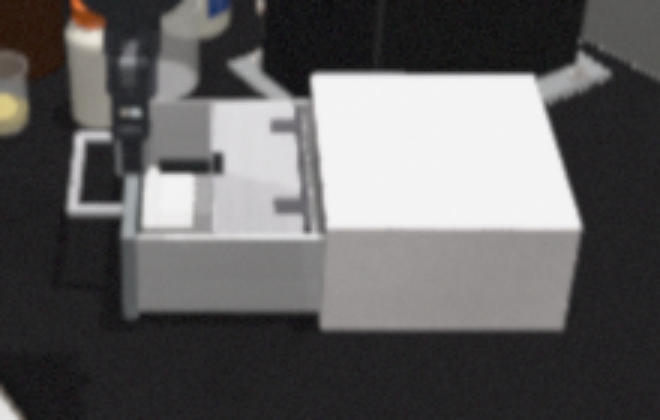

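The drawer is fully out, with the lid shut and level. The black tab runs from about (232,345) to (258,298) in the crop. I'll refine the tab midline, grasp it and swing along the arc.

```bash
python3 - <<'E'
from h import *
d=np.load("top2.npz"); col=d["color"]; c=cam("top")
P=[];
for v in range(230,265):
    for u in range(312,342):
        if col[v,u].max()<75:
            p=ray(c,u,v,.1005); l=[(p[:2]-F)@X,(p[:2]-F)@Y]
            if -.155<l[0]<-.098 and abs(l[1])<.025: P.append(l)
P=np.array(P); print(len(P),P.min(0),P.max(0),np.median(P,0))
ty=float(np.clip(np.median(P[:,1]),-.004,.004)); tx=-.1255
s=observe(); print("t",s["t"])
move_ptp(at(tx,ty,.2),quat(1)); 
f0=np.array(observe()["force"])
for z in(.12,.095,.076):
    move_l(at(tx,ty,z),v=.08); s=observe(); df=np.array(s["force"])-f0
    if abs(df[2])>6: print("contact",z,df); raise SystemExit
close(30); s=observe(); print(s["t"],s["grip_width"],s["finger_force"],s["force"],s["tcp_pos"],at(tx,ty,.076))
E
```

```text
83 [-0.14154032 -0.00715705] [-0.09811187  0.00566529] [-0.11955515 -0.00111826]
t 12.5
16.0583 0.15449170866665984 35.177814960479736 [-3.12523925 -3.5693578   1.1697922 ] [ 0.53038338 -0.15791456  0.07610729] [ 0.53060328 -0.15749435  0.076     ]
```

Grip width is about 13 mm, so the tab is held. Now the arc.

```bash
python3 - <<'E'
from h import *
tx,ty=-.1255,-.0011; hx=tx+.112
for a in range(5,61,5):
    t=np.radians(a); move_l(at(hx-.112*np.cos(t),ty,.076+.112*np.sin(t)),v=.06)
    s=observe(); fl=np.array(s["force"])
    print(a,np.round([fl@X3,fl@Y3,fl[2]],1),round(s["grip_width"],3),round(s["finger_force"],1))
    if np.linalg.norm(fl)>30: break
wait(.3)
s=observe(); print(s["t"],(s["tcp_pos"][:2]-F)@X,s["tcp_pos"][2])
c=cam("scene");cv2.imwrite("pics/s3.png",cv2.resize(c["color"][170:330,250:470],None,fx=3,fy=3))
for n in("scene","top"):
    W=cloud(cam(n)).reshape(-1,3); l=np.c_[(W[:,:2]-F)@X,(W[:,:2]-F)@Y,W[:,2]]
    k=(abs(l[:,1])<.095)&(abs(l[:,1])>.065)&(l[:,0]>-.1)&(l[:,0]<-.005)&(l[:,2]>.11)&(l[:,2]<.2)&~((l[:,2]<.125)&(l[:,0]>-.008))
    q=l[k]; print(n,len(q))
    if len(q)>20:
        p=np.linalg.svd(q[:,[0,2]]-np.median(q[:,[0,2]],0),full_matrices=False)[2][0]; print("angle",np.degrees(np.arctan2(abs(p[1]),abs(p[0]))),np.percentile(q,[3,97],axis=0).round(3).tolist())
    k=(abs(l[:,2]-.104)<.006)&(l[:,0]<-.14)&(l[:,0]>-.19)&(abs(l[:,1])<.11); print("front",k.sum(),np.percentile(l[k,0],[5,50,95]) if k.sum() else 0)
E
```

```text
5 [ 1.4 -4.8 -3.8] 0.154 34.3
10 [ 0.6 -4.3 -4.2] 0.154 34.2
15 [ 0.3 -5.  -3.9] 0.153 34.1
20 [-0.1 -5.6 -4.2] 0.157 34.1
25 [-0.9 -6.1 -3.9] 0.158 34.1
30 [-1.3 -5.7 -2.1] 0.153 34.3
35 [-1.5 -5.7 -1.9] 0.155 34.6
40 [-2.3 -6.3 -2.5] 0.156 34.8
45 [-2.8 -5.7 -2.5] 0.155 35.0
50 [-1.3 -5.9 -3. ] 0.156 35.3
55 [-1.6 -5.8 -3.1] 0.159 35.4
60 [-0.7 -5.8 -3.5] 0.157 35.6
20.1583 -0.06991891527718277 0.17238497615376985
scene 175
angle 54.740820401132275 [[-0.061, -0.094, 0.113], [-0.02, 0.093, 0.165]]
front 221 [-0.1687939  -0.16295936 -0.15774704]
top 125
angle 54.94950453400312 [[-0.06, -0.094, 0.114], [-0.021, -0.072, 0.166]]
front 87 [-0.16746036 -0.16217608 -0.15638782]
```

View pics/s3.png

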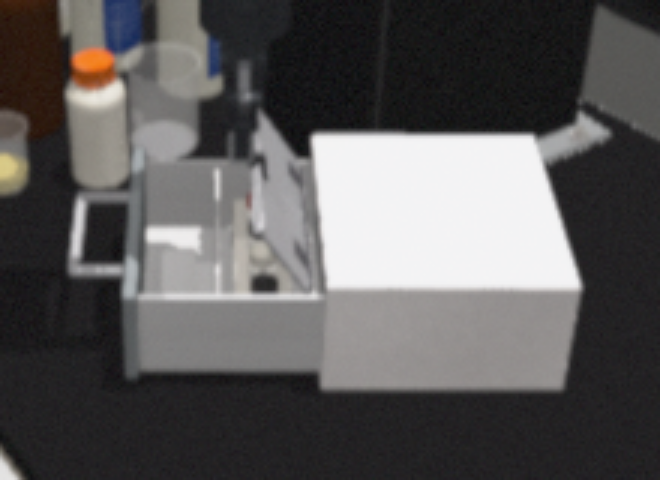

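The lid stands raised with the tab held, at about 55 to 60° by the two measurements. The drawer is still out, with its front face at -0.169. I'll nudge 3° further, recheck with a least-squares line and hand in.

```bash
python3 - <<'E'
from h import *
tx,ty=-.1255,-.0011; hx=tx+.112; t=np.radians(63)
move_l(at(hx-.112*np.cos(t),ty,.0765+.112*np.sin(t)),v=.03); wait(.5)
A=[]
for n in("scene","top"):
    W=cloud(cam(n)).reshape(-1,3); l=np.c_[(W[:,:2]-F)@X,(W[:,:2]-F)@Y,W[:,2]]
    k=(abs(l[:,1])<.09)&(abs(l[:,1])>.045)&(l[:,0]>-.075)&(l[:,0]<-.012)&(l[:,2]>.122)&(l[:,2]<.158)
    q=l[k][:,[0,2]].astype(np.float32); vx,vy,_,_=cv2.fitLine(q,cv2.DIST_HUBER,0,.01,.01).ravel(); A.append(np.degrees(np.arctan2(abs(vy),abs(vx))))
    k=(abs(l[:,2]-.104)<.006)&(l[:,0]<-.14)&(l[:,0]>-.19)&(abs(l[:,1])<.11)
    print(n,len(q),A[-1],np.median(l[k,0]))
s=observe(); print(s["t"],s["finger_force"],s["grip_width"],s["force"])
if all(55<a<65 for a in A): print(hand_in())
E
```

```text
scene 135 59.486607 -0.1628005897819174
top 41 59.928528 -0.1619994330729595
21.2583 35.49435317516327 0.15460893262439815 [-3.98058256 -3.41783601 -6.29459416]
the job is handed in; nothing more can be done
None
```

I handed the job in at about 21 s: the drawer is fully out, and the gripper is holding the lid open by its tab at about 60° (59.5° and 59.9° in the two camera views). The hand-in call returned no verdict.

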